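# Offer a pen and show where to sign

## Task

A visitor has to sign for a parcel: push the pen dispenser's cap all the way down by its red pad so that the pens stand up, and leave it down. Then point, fingers straight down, at the middle of the empty signature box on the unsigned slip, fingertips one to five centimetres above the paper without touching it; dwell there for three seconds and finish still pointing. Pick nothing up, keep the dispenser and both slips where they are and leave everything else alone.

Things in the scene. Friction and masses are not known exactly. Their poses are not given: they have to be found in the camera images.
- dispenser: Push-down pen dispenser, loose, 0.6 to 1 kg: grey plastic base 90 (x) x 110 (y) x 85 mm tall with a white cap 78 x 98 mm on top, its upper face 108 mm above the desk at joint value 0. A row of four 8 mm pens stands fixed in it along y at x = +24 mm, tops 113 mm above the desk; they poke out of the cap further as it goes down. Origin: centre of the underside; z up.
- dispenser_cap (a joint): How far the dispenser's cap has been pushed down, m: 0 fully up, 0.018 fully down against a firm stop (cap then still 5 mm proud of the base). Takes about 3 N to move, has no spring and stays where it is left. Starts between 0 and 0.003.
- press_pad (a point): Centre of the upper face of the round red press pad, 36 mm across, standing 4 mm proud of the cap; on the robot's side of the dispenser (x = -18 mm, y = 0 in the dispenser's frame, 42 mm from the row of pens), 112 mm above the desk when the cap is up; it moves down with the cap.
- blank_slip: Unsigned delivery slip: white paper clipped to a dark wooden board 190 (x) x 130 (y) x 4 mm, loose, 0.3 kg, steel clip 12 mm high at its far (+x) end. Its red-outlined signature box is empty. Origin: centre of the underside; z up.
- blank_slip_box (a point): Centre of the empty red-outlined signature box, 40 (x) x 70 (y) mm, on the paper of the unsigned slip, 5 mm above the desk, 48 mm to the -x side of the board's centre; z up.
- signed_slip: Second board of the same size and look, but its signature box is filled with a blue scribble: already signed. Loose; leave alone. Origin: centre of the underside.
- coaster_a: Round wooden coaster, 96 mm across, 8 mm thick, under the mug; loose. Origin: centre of the underside.
- coaster_b: Second wooden coaster, same size, with nothing on it; loose. Origin: centre of the underside.
- mug: Stainless steel mug, 80 mm across, 90 mm tall, handle on its +y side, standing on a coaster; loose. Origin: centre of the underside.
- tin_lid (a joint): Hinged lid of the small aluminium box (90 x 130 x 50 mm, plus a knob on the lid, fixed, on the desk to the left near the robot): 0 shut, grows as it opens, rad. Leave shut.
- loose_pen: Black pen 130 mm long, 11 mm thick, lying on the desk near its far edge; loose. Origin: under its middle.
- eraser: White eraser in a blue sleeve, 45 x 22 x 12 mm, near the robot; loose. Origin: centre of the underside.
Not all that is in view belongs to the job. Leave any green look-alike of the dispenser alone. Leave any orange look-alike of the part that bears tin_lid alone.

How it is judged (in metres and radians):
On the way, in this order (a step that is already met when the one before it is completed fails the run):
1. the dispenser's cap is pushed fully down (value of joint dispenser_cap above 0.0145 m), for 0.1 s.
2. the fingertips dwell just above the empty signature box of the unsigned slip (horizontal distance between the grasp point and blank_slip_box below 0.02 m and z of the grasp point in the frame of blank_slip_box between 0.021 and 0.08 m and angle between the grasp point's own z axis and vertical above 2.6 rad), for 2.5 s.
At the end, for the whole second after the job is handed in: Cap at least 14.5 of 18 mm down; the robot still points down (within 30 degrees), TCP within 20 mm of the empty box's centre from above and 21 to 80 mm over the paper; dispenser upright within 30 mm of its start, slips and bystanders within 15 mm of theirs, aluminium box shut (all of step 2 and value of joint dispenser_cap above 0.0145 m and distance of dispenser from where it was at the start of the episode below 0.03 m and angle between dispenser's own z axis and vertical below 0.1 rad and linear speed of dispenser below 0.02 m/s and distance of each of blank_slip, signed_slip, coaster_a, coaster_b, mug, loose_pen, eraser from where it was at the start of the episode below 0.015 m and value of joint tin_lid below 0.1 rad); the robot touches nothing.
It fails at once if the robot touches a slip (contact force between any of the arm, the fingers and blank_slip above 0.3 N or contact force between any of the arm, the fingers and signed_slip above 0.3 N).
It fails at once if the dispenser is lifted, tipped or pushed away (height (world z) of dispenser above 0.008 m or angle between dispenser's own z axis and vertical above 0.15 rad or distance of dispenser from where it was at the start of the episode above 0.03 m).
It fails at once if a slip or bystander is moved or picked up (distance of any of blank_slip, signed_slip, coaster_a, coaster_b, mug, loose_pen, eraser from where it was at the start of the episode above 0.015 m or value of joint tin_lid above 0.1 rad).
It also fails if it takes over 48 s, if anything falls off the work surface, if the arm or the gripper's body presses on something with over 40 N, if the wrist force passes 120 N, or if a joint passes its speed limit or range.

## Robot

A 6-joint arm with a two-finger parallel gripper is mounted at the origin on the work surface. World frame = base frame: x ahead of the robot, y to its left, z up, the work surface at z = 0. Lengths are in mm, angles in rad, forces in N, time in s.
With the tool pointing down it reaches from about 400 to 825 mm from the base axis. Payload 7 kg.
Tool frame: the origin (TCP) lies between the finger pads, 19 mm behind the fingertips; this is the grasp point; z points along the fingers, y is the line along which they close (so a half turn about z gives the same grasp; the last joint's range is limited). The gripper opens to 88 mm and grips with 3 to 60 N. Pads are 19 mm wide; open, the fingers measure 130 mm over their backs; the gripper's body (78 mm by 193 mm) begins 47 mm behind the grasp point.
Start: joints at [-0.883, 0.359, 0.012, 0, -1.224, -0.288], TCP at [262.705, -621.757, 245.361] pointing down, gripper open.
Joint ranges: [-3.07, 3.07], [-1.43, 2.12], [-1.02, 1.25], [-3.03, 1.67], [-3.05, -0], [-3.03, 3.03]. Speed limits (rad/s): [2.39, 2.39, 3.01, 3.14, 3.14, 3.14].

## Interface

Orientations are given as a unit quaternion [x, y, z, w].
In Python, from plant import bot gives the robot as it stands. Calls block until the motion is done:
- bot.move_ptp(position, orientation): joint-space move of the TCP to a pose.
- bot.line_to(position, velocity=150, ori=None): straight line of the TCP; ori=None keeps the orientation; velocity is the mean speed in mm/s.
- bot.move_joints(angles): joint-space move.
- bot.move_gripper(opening, force=None): finger opening in mm; force is the grip in N (None keeps the last); returns when the fingers have stopped.
- bot.pause(seconds).
- bot.solve_ik(position, orientation): joint angles nearest the present ones, or None.
- bot.read_state(): the state.
- bot.camera(name): name is "scene" or "top" or "wrist"; returns the picture (384x512x3 uint8, red, green, blue); there is no depth.
- bot.get_calibration(name): a dict with "fx", "fy", "cx", "cy" (pixels), "view" (4x4, takes a point from world to camera coordinates); the wrist camera has in their place "T_tool_cam" (4x4, takes a point from camera to tool coordinates, whose origin is the TCP and whose axes are the flange's). Camera axes: x right, y up, looking along -z (the intrinsics and any distortion apply to the point x, -y, -z); pixel columns grow to the right and rows downward; lengths in mm; the calibration is good to about 2 mm. A picture is of the moment at which its call begins: read the wrist's pose just before it. get_calibration takes no time and is no camera call.
A pose or a line that the arm cannot do raises bot.Unreachable and nothing moves.
- bot.close_job(): hands the job in; it is judged then, once.
The state is a dict: "t": time; "joint_pos": joint angles; "qvel": joint speeds; "tau": joint torques, N m; "tcp_pos": TCP position; "eef_rot": TCP orientation; "contact_force": force on the tool from outside, world axes, zero at the start; "moment": the same for the moment, N m; "width": finger opening in mm; "finger_force": force on a finger pad.
Only numpy, scipy, OpenCV 4.12 (cv2) and the standard library are available. Lean on these libraries where they do the work, as an engineer would, in place of code of your own. Each camera call takes 0.05 s, during which the arm holds its last target. There are 200 camera calls.

## Working session

There is one attempt and no reset: what is moved stays moved. The work goes in short steps, each a Python script; the robot and the scene stay as the last script left them, time stands still between calls to the robot, and variables do not carry over. Pictures are saved under pics/ and viewed, at most 10 in all, crops included, and the job is handed in when it is done.

```bash
mkdir -p pics
python3 - <<'E'
from plant import bot
import cv2,json
for n in ("top","scene"):
    im=bot.camera(n); cv2.imwrite(f"pics/{n}0.png",cv2.resize(im[:,:,::-1],(800,600),interpolation=cv2.INTER_CUBIC))
    print(n,bot.get_calibration(n))
s=bot.read_state();print(s['t'],s['tcp_pos'],s['eef_rot'],s['contact_force'],s['width'])
E
```

```text
top {'fx': 378.3277242933175, 'fy': 378.3277242933175, 'cx': 261.99058998803446, 'cy': 199.46199529361166, 'view': array([[-3.37078102e-02, -9.99431460e-01, -7.35373098e-04,
         2.32463191e+01],
       [ 9.74385029e-01, -3.30267448e-02,  2.22447858e-01,
        -4.97503553e+02],
       [-2.22345675e-01,  6.78169363e-03,  9.74944311e-01,
        -1.20411490e+03],
       [ 0.00000000e+00,  0.00000000e+00,  0.00000000e+00,
         1.00000000e+00]])}
scene {'fx': 357.074272428849, 'fy': 357.074272428849, 'cx': 254.66464994464303, 'cy': 188.60126886875398, 'view': array([[ 8.61774260e-01,  5.07287424e-01,  2.14323643e-03,
        -4.06440454e+02],
       [-3.49417577e-01,  5.90513260e-01,  7.27462334e-01,
         6.42191284e+01],
       [ 3.67766884e-01, -6.27657199e-01,  6.86144270e-01,
        -1.19870098e+03],
       [ 0.00000000e+00,  0.00000000e+00,  0.00000000e+00,
         1.00000000e+00]])}
0.1 [ 262.56434194 -621.39245338  244.51493318] [-1.98539584e-01  9.80092576e-01  7.23986236e-04 -2.26600774e-04] [ 0.20564158 -0.5821874   0.03576999] 87.52271626851062
```

View pics/top0.png

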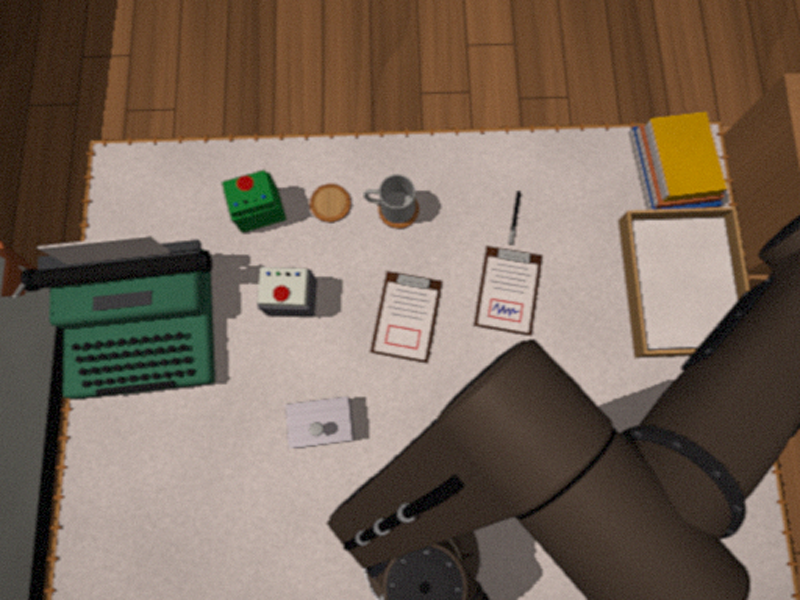

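View pics/scene0.png

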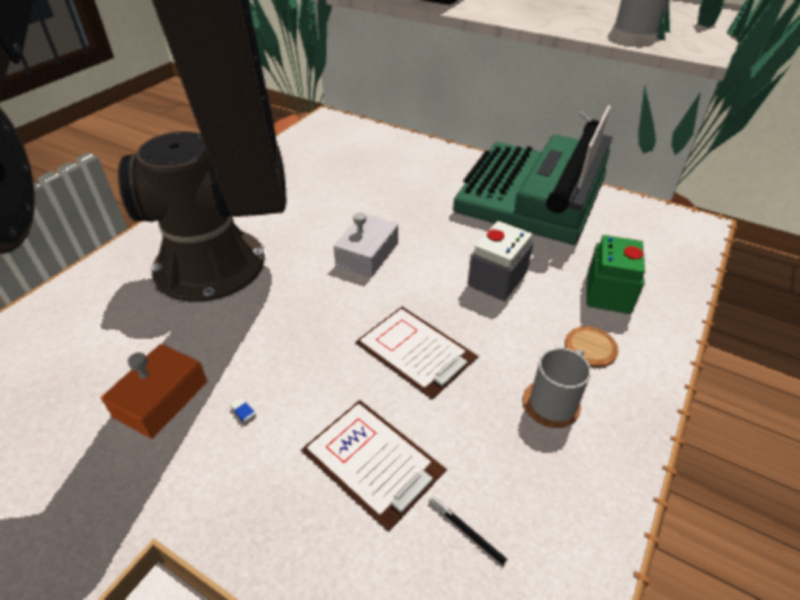

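The empty box is on the left slip: top (403,337), scene (397,335). The white dispenser's red pad is at top (281,293), scene (496,236), with its pens on the far side. The green dispenser and orange box are decoys.

```bash
cat > h.py <<'E'
from plant import bot
import numpy as np, cv2
from scipy.spatial.transform import Rotation as R
def ray(uv,c,T):  # T: camera->world
    d=T[:3,:3]@np.array([(uv[0]-c['cx'])/c['fx'],-(uv[1]-c['cy'])/c['fy'],-1]); return T[:3,3],d
def at_z(uv,c,T,z):
    o,d=ray(uv,c,T); return (o+d*(z-o[2])/d[2]).round(1)
def fixed(n): 
    c=bot.get_calibration(n); return c,np.linalg.inv(c['view'])
def down(yaw): # tool z down, tool y axis at angle yaw from world +y
    return (R.from_euler('z',yaw)*R.from_quat([0,1,0,0])).as_quat()
E
python3 - <<'E'
from h import *
k=.64
for n,pad,box in (("top",(281,293),(403,337)),("scene",(496,236),(397,335))):
    c,T=fixed(n)
    f=lambda p,z:at_z(np.array(p)*k,c,T,z)
    print(n,f(pad,111),f(box,5))
    if n=="top": print(f((268,273),113),f((300,273),113), f((387,333),5),f((421,341),5), f((388,273),4),f((440,280),4),f((372,351),4),f((427,361),4))
c,T=fixed("top");f=lambda p,z:at_z(np.array(p)*k,c,T,z)
print("tin",f((287,403),50),f((350,398),50),f((290,447),50),f((353,440),50))
s=bot.read_state();print(bot.get_calibration("wrist"))
E
```

```text
top [533.6 268.7 111. ] [453.  22.   5.]
[576.7 295.7 113. ] [574.5 229.7 113. ] [463.1  56.9   5. ] [442.7 -17.2   5. ] [600.9  51.2   4. ] [580.5 -65.3   4. ] [424.4  90.8   4. ] [398.3 -28.7   4. ]
scene [537.1 266.9 111. ] [454.3  26.1   5. ]
tin [314.2 266.   50. ] [320.  135.6  50. ] [225.1 258.8  50. ] [234.7 130.4  50. ]
{'fx': 283.0933430333847, 'fy': 283.0933430333847, 'cx': 253.11617247585, 'cy': 191.29488073797918, 'T_tool_cam': array([[-1.06806469e-03,  9.67066740e-01,  2.54520688e-01,
         6.85636693e+01],
       [ 9.99998786e-01,  7.44009538e-04,  1.36946241e-03,
         9.35568644e-01],
       [ 1.13499573e-03,  2.54521841e-01, -9.67066360e-01,
        -1.39851385e+02],
       [ 0.00000000e+00,  0.00000000e+00,  0.00000000e+00,
         1.00000000e+00]])}
```

Run:
```python
from h import *
bot.move_ptp([535,268,230],down(0)); bot.move_gripper(0); bot.pause(.5)
s=bot.read_state();im=bot.camera("wrist");cv2.imwrite("pics/w1.png",cv2.resize(im[:,:,::-1],(768,576),interpolation=cv2.INTER_CUBIC))
np.savez("s1.npz",p=s['tcp_pos'],q=s['eef_rot'])
print(s['t'],s['tcp_pos'],s['eef_rot'],s['width'],s['joint_pos'],s['contact_force'])
```

```text
5.275 [535.00823665 267.98132992 229.99512346] [ 5.00935806e-06  1.00000000e+00 -5.85166440e-06  3.99832968e-06] 0.4289261246350175 [ 7.90666039e-01  2.44155413e-01 -1.85993838e-01  1.53107165e-05
 -1.14064977e+00 -2.36147877e+00] [0.14486508 0.40050923 0.09494038]
```

View pics/w1.png

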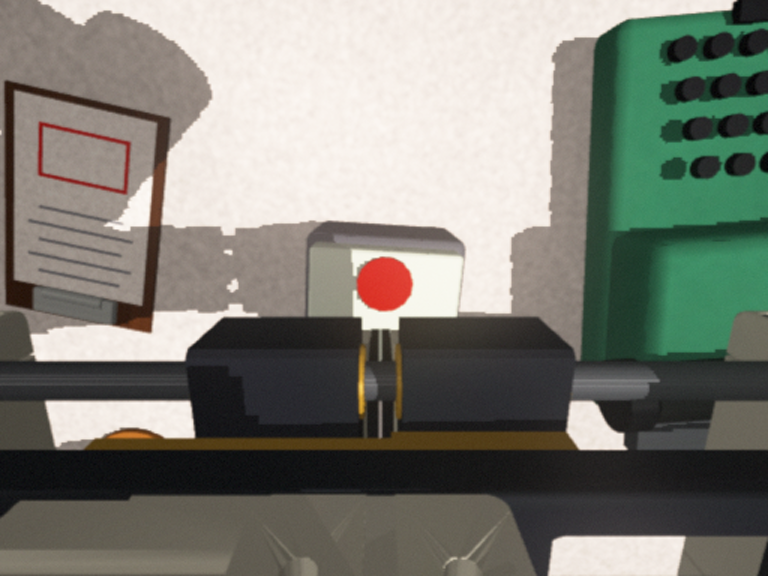

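The pad centre is at (384,284), and the box centre on the slip is about (84,157).

Run:
```python
from h import *
s=np.load("s1.npz");c=bot.get_calibration("wrist")
W=np.eye(4);W[:3,:3]=R.from_quat(s['q']).as_matrix();W[:3,3]=s['p'];T=W@c['T_tool_cam']
f=lambda p,z:at_z(np.array(p)/1.5,c,T,z)
pad=f((384,284),111);print(pad)
print("box",f((84,157),5),[f(p,5) for p in((39,122),(130,143),(127,193),(39,172))])
print("cap near edge",f((307,250),107),f((462,262),107))
t=(pad+np.array([535,268,0]))/2 if abs(pad[:2]-[535,268]).max()<8 else 1/0
x,y=t[:2]
bot.line_to([x,y,142],velocity=100)
bot.pause(.3); f0=np.array(bot.read_state()['contact_force'])
for z in np.arange(140,108,-1.):
    bot.line_to([x,y,z],velocity=20); s=bot.read_state()
    F=np.array(s['contact_force'])-f0; print(z,s['tcp_pos'].round(1)[2],F.round(1),round(s['t'],1))
    if F[2]>14: break
```

```text
[532.4 271.1 111. ]
box [451.5  25.1   5. ] [array([424.5,  -6.4,   5. ]), array([440.6,  64.6,   5. ]), array([480.5,  56.1,   5. ]), array([463.4, -14.4,   5. ])]
cap near edge [511.5 222.9 107. ] [519.2 320.3 107. ]
140.0 139.8 [-0.2 -1.4 -0.6] 6.9
139.0 138.9 [ 0.4 -0.1 -0.6] 7.2
138.0 137.9 [ 0.4 -0.5 -0.2] 7.4
137.0 136.9 [ 0.2  0.  -0.2] 7.7
136.0 135.9 [-0.1 -0.6 -0.7] 7.9
135.0 134.9 [ 0.3 -1.2 -1.3] 8.2
134.0 133.9 [ 1.2 -0.9  0.5] 8.4
133.0 132.9 [ 0.4 -1.1 -0.2] 8.7
132.0 131.9 [ 0.5 -1.5 -0.6] 8.9
131.0 130.9 [-0.4  0.   0. ] 9.2
130.0 129.9 [ 0.6 -1.1 -0.4] 9.4
129.0 129.0 [ 1.2 -1.3  0.5] 9.7
128.0 128.1 [ 1.  -0.2  1.6] 9.9
127.0 127.0 [ 0.4 -1.3  1.2] 10.2
126.0 125.9 [ 0.9 -0.6  0.2] 10.4
125.0 124.9 [0.5 0.5 0.4] 10.7
124.0 123.9 [ 1.1 -0.1  0.3] 10.9
123.0 122.9 [-0.2  0.   0. ] 11.2
122.0 121.9 [ 1.2 -0.3  0.3] 11.4
121.0 120.9 [ 1.6  0.  -0.1] 11.7
120.0 119.9 [ 1.8 -0.9  1. ] 11.9
119.0 118.9 [ 1.  -1.   1.4] 12.2
118.0 117.9 [1.4 0.5 0. ] 12.4
117.0 116.9 [ 1.5  0.6 -0. ] 12.7
116.0 115.9 [ 0.9  0.3 -0.1] 12.9
115.0 114.9 [ 1.5 -0.3 -0.1] 13.2
114.0 113.9 [ 0.1 -0.   0.3] 13.4
113.0 113.1 [-0.2 -0.4  3.8] 13.7
112.0 113.1 [-3.  -2.2 10.2] 13.9
111.0 112.9 [-5.9 -2.2 17.1] 14.2
```

The cap is at its firm stop: TCP 113 means the pad is at 94, with a sharp force rise. Now I'll retreat and point.

Run:
```python
from h import *
p=bot.read_state()['tcp_pos']
bot.line_to([p[0],p[1],220],velocity=120)
bot.line_to([453,24.5,200],velocity=200)
bot.line_to([453,24.5,52],velocity=100)
s=bot.read_state();print(s['t'],s['tcp_pos'],s['eef_rot'],s['contact_force'])
for n in("scene","top"):
    im=bot.camera(n); cv2.imwrite(f"pics/{n}1.png",cv2.resize(im[110:270,180:380,::-1] if n=="scene" else im[110:270,120:320,::-1],(750,600),interpolation=cv2.INTER_CUBIC))
```

```text
18.2917 [453.33693527  24.64045282  52.45869817] [-5.79135467e-05  9.99999880e-01  1.91639723e-04  4.46250124e-04] [0.17450762 0.21422765 0.49669776]
```

View pics/scene1.png

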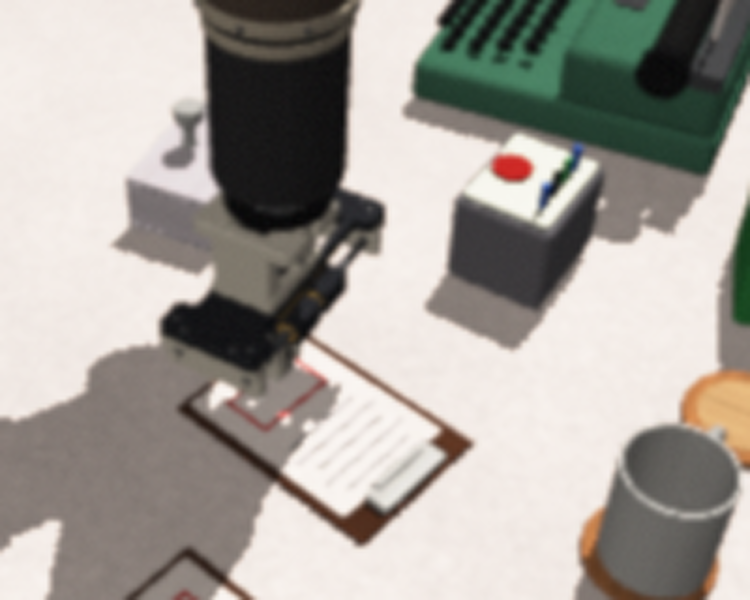

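View pics/top1.png

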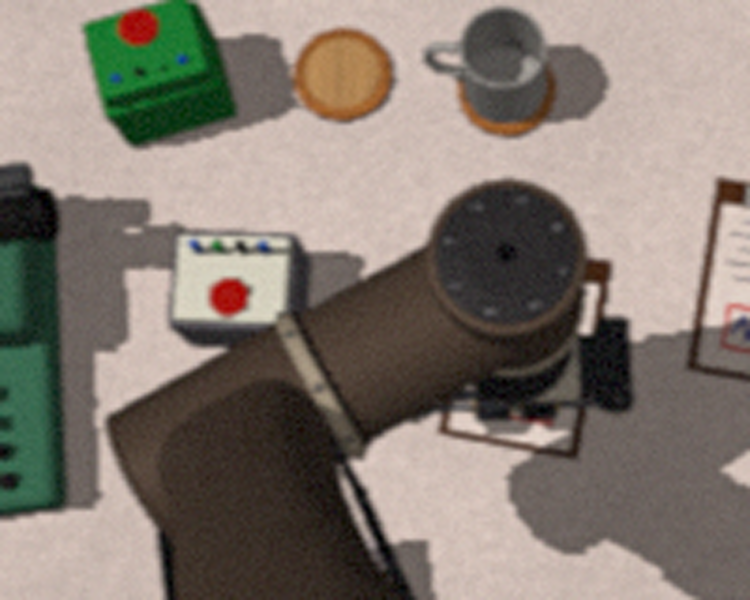

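The pens stand up with the cap down (scene crop around (510,168)), and the dispenser hasn't moved. The fingers hover over the empty box at about (275,390).

Run:
```python
from h import *
bot.pause(3.5); s=bot.read_state(); print(s['t'],s['tcp_pos']); print(bot.close_job())
```

```text
21.8917 [453.01202177  24.49591028  52.00523234]
the job is handed in; nothing more can be done
None
```

I pushed the dispenser cap down to its stop and the pens stand up. The arm then pointed straight down at the empty signature box, TCP about 47 mm above the paper, for 3.5 s, and I handed the job in still pointing at about 22 s; no verdict was returned.

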